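# Heft the coin tins and hold up the full one

### The job

One of the three identical closed steel coin tins is full and clearly heavier than the others. Heft them one at a time in the order left, middle, right, lifting each about 5 cm clear of the table to feel its weight and setting it back upright in its own place before the next; then hold the heaviest up, upright and still in the gripper, at least 15 cm clear of the table, and finish while holding it (if it is the right one you may simply keep it in hand). Do not tip any tin, and leave the tape roll, the marker and the jar near the tins alone.

Things in the scene. Friction and masses are not known exactly. Their poses are not given: they have to be found in the camera images.
- tin_left_center (a point): leftmost (largest y) of three identical closed bare-steel tins standing on the bare table: upright cylinder 60 mm across, 80 mm high, its top 17 mm a fixed lid 62 mm across. By hidden contents one tin weighs 0.65 to 0.9 kg, the other two 0.2 to 0.4 kg each; which is heavy varies. Point: the tin's centre, 40 mm above its underside; z along its axis, up.
- tin_middle_center (a point): middle of three identical closed bare-steel tins standing on the bare table: upright cylinder 60 mm across, 80 mm high, its top 17 mm a fixed lid 62 mm across. By hidden contents one tin weighs 0.65 to 0.9 kg, the other two 0.2 to 0.4 kg each; which is heavy varies. Point: the tin's centre, 40 mm above its underside; z along its axis, up.
- tin_right_center (a point): rightmost (smallest y) of three identical closed bare-steel tins standing on the bare table: upright cylinder 60 mm across, 80 mm high, its top 17 mm a fixed lid 62 mm across. By hidden contents one tin weighs 0.65 to 0.9 kg, the other two 0.2 to 0.4 kg each; which is heavy varies. Point: the tin's centre, 40 mm above its underside; z along its axis, up.
- table_top (a point): a point on the bare top of the fixed steel table (shop_table) that everything stands on, between the tins; the top is level at z = 0
- tape_roll_1_center (a point): bystander: roll of tape lying flat beyond the tins on the left, 66 mm across, 24 mm high; point at its centre, 12 mm up
- marker_0_center (a point): bystander: fat dark marker pen lying near the table's front edge, in front of the tins, roughly along y, 125 mm long, 17 mm thick; point at its centre, 8.5 mm up
- jar_f2_center (a point): bystander: preserve jar with a screw lid standing beyond the tins at the left, 70 mm across, 86 mm high; point at its centre, 43 mm up
Mind the look-alikes: they are no part of the job. Leave any blue or green look-alike of the part that bears tin_middle_center alone.

How it is judged:
By the outcome, as a careful person would: the job done as asked, in the order asked, and still so for the second after the job is handed in, while the arm keeps its last pose, push and grip.
It also fails if it takes over 67 s, if anything falls off the work surface, if the arm or the gripper's body presses on something with over 40 N, if the wrist force passes 120 N, or if a joint passes its speed limit or range.

### The arm

A 7-joint arm with a two-finger parallel gripper is mounted at the origin on a cart in front of the work surface, level with it; the furniture and walls round the work are solid. World frame = base frame: x ahead of the robot, y to its left, z up, the work surface at z = 0. Lengths are in m, angles in rad, forces in N, time in s.
With the tool pointing down it reaches from about 0.35 to 0.9 m from the base axis. Payload 8.1 kg.
Tool frame: the origin (TCP) lies midway between the tips of the shut fingers; the grasp point (between the pads) lies behind it (arm.tcp_to_grasp is the z of the grasp point in the tool frame, in m); z points along the fingers, y is the line along which they close (so a half turn about z gives the same grasp; the last joint's range is limited). The gripper opens to 92 mm and grips with 3 to 60 N. Pads are 19 mm wide; open, the fingers measure 130 mm over their backs; the gripper's body (75 mm by 190 mm) begins 47 mm behind the grasp point.
Start: joints at [1.12, 0.434, 0.025, 1.573, -0.012, 1.134, -0.075], TCP at [0.213, -0.588, 0.227] pointing down, gripper open.
Joint ranges: [-2.62, 2.62], [-0.44, 2.09], [-1.27, 1.32], [0.08, 2.57], [-1.32, 4.46], [0.12, 2], [-2.74, 2.74]. Speed limits (rad/s): [2.22, 2.22, 3.01, 3.01, 3.14, 3.14, 3.14].

### API

Orientations are given as a rotation vector (axis times angle).
In Python, from cell import readout, vision, arm gives the robot as it stands.
- The arm moves only by the tool carry_out, never from a script. Its argument "increments" is one flat list of numbers, 6 for each row, row after row: the shift along the world's x, y, z in mm, then the turn, a rotation vector about the world's x, y, z in rad. In form: [tx, ty, tz, wx, wy, wz, tx, ty, tz, wx, wy, wz, ...]. A call has 1 to 20 rows; each row shifts and turns the commanded pose from where the row before left it; what a row does not reach is not made up. A row lasts 1/8 s, in which the tool goes at most 62.5 mm and 10.7 degrees, less where a joint would pass 70% of its speed; a pose out of reach is approached as far as the arm can. A call with a gripper value outside its range is refused whole. "grip" is the closure, from 0 (fully open) to 1 (shut), set as the call begins (left out, the last holds). The fingers move at their own pace and stop on an object; "newtons" is the grip in N (left out, the last holds). Time passes only in rows, so rows that do not move let the fingers close. It gives the time, the measured TCP pose, the force, the opening and the grip force at its end, in the units of the state.
- readout.observe(): the state, without advancing time (a new reading comes with each control period).
- vision.get_image(name): name is "scene" or "top" or "wrist"; returns the picture (420x560x3 uint8, red, green, blue); there is no depth.
- vision.calibration(name): a dict with "fov_y" (degrees; the focal length in pixels is half the picture's height over the tangent of half this angle, whatever the lens; pixels are square), "cx", "cy" (the principal point, pixels), "pose" (4x4, takes a point from camera to world coordinates). Camera axes: x right, y up, looking along -z (the intrinsics and any distortion apply to the point x, -y, -z); pixel columns grow to the right and rows downward; lengths in m; the calibration is good to about 2 mm. A picture is of the moment at which its call begins: read the wrist's pose just before it. calibration takes no time and is no camera call; for the wrist camera it gives the pose at the moment of the call.
- arm.sign_off(): hands the job in; it is judged then, once.
The state is a dict: "clock": time; "joints": joint angles; "dq": joint speeds; "joint_efforts": joint torques, N m; "position": TCP position; "ee_rot": TCP orientation; "force": force on the tool from outside, world axes, zero at the start; "ft_torque": the same for the moment, N m; "width": opening from 0.0 (shut) to 1.0 (fully open); "gripper_force": force on a finger pad.
Only numpy, scipy, OpenCV 4.12 (cv2) and the standard library are available. Lean on these libraries where they do the work, as an engineer would, in place of code of your own. Each camera call takes 0.05 s, during which the arm holds its last target. There are 200 camera calls.

## Working session

There is one attempt and no reset: what is moved stays moved. The work goes in short steps, Python scripts to look and compute and a tool call to move; the robot and the scene stay as the last step left them, time stands still between calls to the robot, and variables do not carry over. Pictures are saved under pics/ and viewed, at most 10 in all, crops included, and the job is handed in when it is done.

Besides the shell and the picture viewer there is one more tool, called after "Call:" by a JSON object that holds its "name" and its "arguments". carry_out: Moves the arm, as the interface text tells. Its arguments: {"type":"object","properties":{"increments":{"type":"array","items":{"type":"number"}},"grip":{"type":"number"},"newtons":{"type":"number"}},"required":["increments"]}

```bash
mkdir -p pics; python3 - <<'E'
from cell import readout, vision, arm
import cv2
s=readout.observe()
for k,v in s.items(): print(k,v)
print(arm.tcp_to_grasp)
for n in("scene","top"):
    c=vision.calibration(n);print(n,c)
    cv2.imwrite(f"pics/{n}0.png",vision.get_image(n)[:,:,::-1])
E
```

```text
clock 0.0
joints [ 1.12036961  0.43523115  0.02493589  1.57411144 -0.01161839  1.13399426
 -0.07510801]
dq [-0.00127681 -0.00163689  0.00086274 -0.00098701  0.00037646 -0.00059796
 -0.00029163]
joint_efforts [-4.65454450e-04 -6.67853236e+01  9.85095575e-01 -3.14464545e+01
 -6.04363508e-02  4.28093970e-02  1.41577357e-04]
position [ 0.21282835 -0.58709242  0.22593391]
ee_rot [-3.09268787e+00 -5.43265752e-01  6.08116050e-04]
force [ 0.3363817   0.2701845  -0.05871929]
ft_torque [ 0.0235235  -0.04335272 -0.0160808 ]
gripper_force 0.0
width 1.0008723406440772
-0.0188
scene {'fov_y': 46.751502145962135, 'cx': 277.498486535367, 'cy': 203.67827650062608, 'pose': array([[-7.53633869e-01,  4.48797185e-01, -4.80226070e-01,
        -9.08157258e-02],
       [-6.57294209e-01, -5.13953119e-01,  5.51195532e-01,
         8.58618462e-01],
       [ 5.61316868e-04,  7.31049436e-01,  6.82324268e-01,
         9.78504730e-01],
       [ 0.00000000e+00,  0.00000000e+00,  0.00000000e+00,
         1.00000000e+00]])}
top {'fov_y': 54.74556803317464, 'cx': 278.9375533785609, 'cy': 206.50651754951357, 'pose': array([[ 1.34895494e-03,  9.92894220e-01, -1.18992640e-01,
         4.33061767e-01],
       [-9.99928810e-01, -7.14580542e-05, -1.19319077e-02,
         1.12454309e-01],
       [-1.18556252e-02,  1.19000264e-01,  9.92823439e-01,
         1.05007625e+00],
       [ 0.00000000e+00,  0.00000000e+00,  0.00000000e+00,
         1.00000000e+00]])}
```

View pics/top0.png

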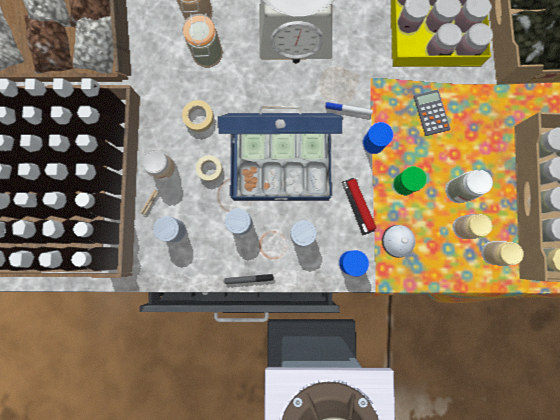

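View pics/scene0.png

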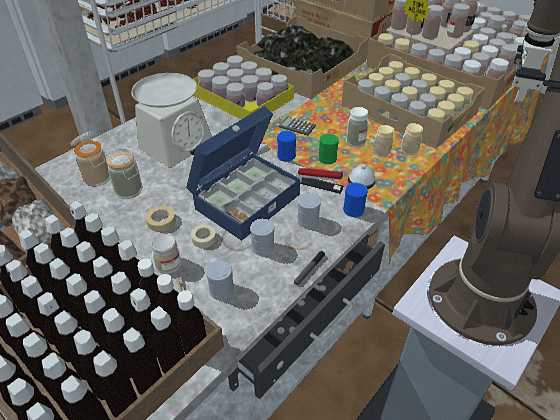

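The top view shows the tin lids near (166,229), (237,220) and (303,232). The jar is at (157,163), the tape at (209,168), the marker at (249,279), the cash box around (280,155) and a blue look-alike at (354,263).

```bash
cat > h.py <<'E'
import numpy as np, cv2
from cell import vision
def ray(cal,u,v,z,h=420):
    f=h/2/np.tan(np.radians(cal["fov_y"])/2)
    P=cal["pose"]; d=P[:3,:3]@np.array([(u-cal["cx"])/f,-(v-cal["cy"])/f,-1]); o=P[:3,3]
    return o+d*(z-o[2])/d[2]
def proj(cal,p,h=420):
    f=h/2/np.tan(np.radians(cal["fov_y"])/2)
    q=np.linalg.inv(cal["pose"])@np.append(p,1)
    return cal["cx"]+f*q[0]/-q[2], cal["cy"]+f*q[1]/q[2]
E
python3 - <<'E'
from h import *
a=cv2.imread("pics/top0.png"); s=cv2.imread("pics/scene0.png")
ct=vision.calibration("top"); cs=vision.calibration("scene")
for p in [(166,229),(237,220),(303,232)]: print(a[p[1],p[0]])
hsv=cv2.cvtColor(a,cv2.COLOR_BGR2HSV); print([hsv[v,u] for u,v in [(166,229),(237,220),(303,232)]], hsv[240,200])
b,g,r=[a[:,:,i].astype(int) for i in range(3)]
m=((b-r>12)&(b>150)).astype(np.uint8)
m=cv2.morphologyEx(m,cv2.MORPH_OPEN,np.ones((5,5)))
cs_,_=cv2.findContours(m,0,2)
big=[]
for c in cs_:
    if cv2.contourArea(c)>100:
        e=cv2.minEnclosingCircle(c); x,y,w,h=cv2.boundingRect(c)
        print(e,(x,y,w,h),ray(ct,*e[0],.08).round(4))
        p=ray(ct,*e[0],.08); u=proj(cs,p); cv2.circle(s,(round(u[0]),round(u[1])),2,(0,0,255),-1); cv2.circle(a,(round(e[0][0]),round(e[0][1])),round(e[1]),(0,0,255),1)
for n,u,v,z in [("jar",157,163,.086),("tape",209,168,.024),("bluetin",354,263,.08),("box front l",231,200,.06),("box fr",331,200,.06),("marker",249,279,.017),("edge",250,292,0)]: print(n,ray(ct,u,v,z).round(3))
o=np.hstack([cv2.resize(a[100:310,100:400],None,fx=1.3,fy=1.3)[:270],cv2.resize(s[150:360,100:400],None,fx=1.3,fy=1.3)[:270]])
cv2.imwrite("pics/chk.png",o)
E
```

```text
[219 202 192]
[218 203 189]
[219 206 193]
[array([109,  31, 219], dtype=uint8), array([106,  34, 218], dtype=uint8), array([105,  30, 219], dtype=uint8)] [132   7 183]
((355.0, 261.0), 15.264437675476074) (342, 250, 28, 26) [ 0.4195 -0.056   0.08  ]
((399.0, 239.5), 15.435449600219727) (384, 229, 30, 23) [ 0.4703 -0.1615  0.08  ]
((303.2086486816406, 232.64173889160156), 13.061396598815918) (291, 220, 26, 26) [0.4864 0.066  0.08  ]
((165.4759063720703, 228.03012084960938), 13.16305923461914) (153, 216, 26, 25) [0.4973 0.3966 0.08  ]
((237.0, 220.5), 13.200478553771973) (225, 208, 25, 25) [0.5155 0.2248 0.08  ]
((380.0, 134.0), 13.000100135803223) (368, 122, 25, 24) [ 0.7285 -0.1237  0.08  ]
jar [0.655 0.421 0.086]
tape [0.656 0.306 0.024]
bluetin [ 0.415 -0.054  0.08 ]
box front l [0.568 0.243 0.06 ]
box fr [ 0.568 -0.004  0.06 ]
marker [0.373 0.2   0.017]
edge [0.34  0.198 0.   ]
```

View pics/chk.png

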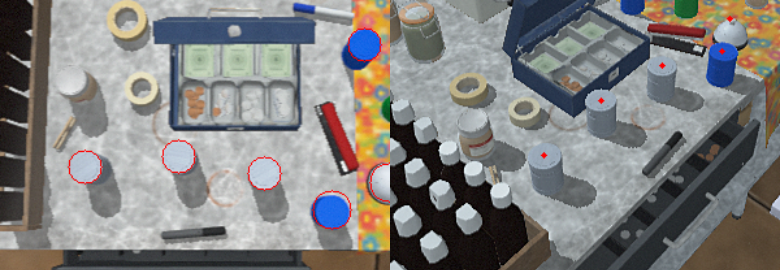

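Both views agree on the tins: the red dots sit on the lid centres in the scene view. The crate and bottles stand close to the left tin, so I'll measure their clearance, along with the box height.

```bash
python3 - <<'E'
from h import *
from scipy.optimize import least_squares
ct=vision.calibration("top"); cs=vision.calibration("scene")
def tri(a,b):
    r=least_squares(lambda p:np.r_[np.subtract(proj(ct,p),a),np.subtract(proj(cs,p),b)],[.5,.3,.1]); return r.x.round(3),round(r.cost,1)
print("crate corner",tri((135,276),(221,327)))
print("bottle cap",tri((81,258),(186,300)))
print("box front right top corner",tri((330,198),(299,180)))
print("pin",ray(ct,143,213,0.01),ray(ct,158,188,0.01))
# refine tins from scene: expected ellipse centre shift
s=cv2.imread("pics/scene0.png")
cv2.imwrite("pics/sc.png",cv2.resize(s[200:400,130:330],None,fx=3,fy=3))
E
```

```text
crate corner (array([0.39 , 0.484, 0.045]), np.float64(15.9))
bottle cap (array([0.425, 0.545, 0.18 ]), np.float64(0.6))
box front right top corner (array([ 0.573, -0.001,  0.061]), np.float64(0.1))
pin [0.54081639 0.47679023 0.01      ] [0.60632003 0.440247   0.01      ]
```

View pics/sc.png

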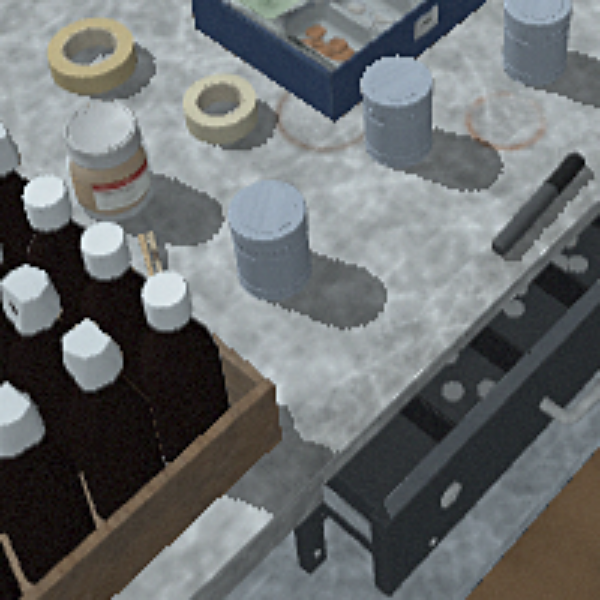

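The left tin stands clear in front of the crate corner, with the clothespin and jar behind it. I'll grip it with the fingers closing roughly along x, and the middle and right tins along y.

Call:
{"name": "carry_out", "arguments": {"increments": [24,34,7,0,0,0,24,34,7,0,0,0,24,34,7,0,0,0,24,34,7,0,0,0,24,34,7,0,0,0,24,34,7,0,0,0,24,34,7,0,0,0,24,34,7,0,0,0,24,34,7,0,0,0,24,34,7,0,0,0,3,40,-3,0,0,0.07,3,40,-3,0,0,0.07,3,40,-3,0,0,0.07,3,40,-3,0,0,0.07,3,40,-3,0,0,0.07,3,40,-3,0,0,0.07,3,40,-3,0,0,0.07,3,40,-3,0,0,0.07,3,40,-3,0,0,0.07,3,40,-3,0,0,0.07], "grip": 0, "newtons": 40}}

```text
clock: 2.6
position: [0.4828, 0.1534, 0.2664]
ee_rot: [2.719, 1.574, -0.001]
force: [0.8, 0.3, 0.2]
width: 0.999
gripper_force: 0.0
```

Call:
{"name": "carry_out", "arguments": {"increments": [3,40,-7,0,0,0.07,3,40,-7,0,0,0.07,3,40,-7,0,0,0.07,3,40,-7,0,0,0.07,3,40,-7,0,0,0.07,2,40,-7,0,0,0,0,0,0,0,0,0,0,0,0,0,0,0]}}

```text
clock: 3.6
position: [0.5, 0.3917, 0.2243]
ee_rot: [2.405, 2.021, -0.002]
force: [0.2, 0.1, 0.2]
width: 1.003
gripper_force: 0.0
```

```bash
cat > st.py <<'E'
from h import *
from cell import readout
from scipy.spatial.transform import Rotation as R
s=readout.observe(); M=R.from_rotvec(s["ee_rot"]).as_matrix()
print(round(s["clock"],2),"pos",s["position"].round(4),"z",M[:,2].round(3),"closing",np.degrees(np.arctan2(M[1,1],M[0,1])).round(1),"F",np.round(s["force"],2),"w",round(s["width"],3),"gf",np.round(s["gripper_force"],1),"j7",s["joints"][6].round(2))
E
python3 - <<'E'
import st
from h import *
c=vision.calibration("wrist"); im=vision.get_image("wrist")[:,:,::-1].copy()
cv2.imwrite("pics/w1raw.png",im)
print(c["pose"].round(3).tolist(),c["fov_y"],c["cx"],c["cy"])
for p in [(.4973,.3966,.08),(.5155,.2248,.08)]:
    u=proj(c,p);print(u)
    if 0<u[0]<560 and 0<u[1]<420: cv2.circle(im,(int(u[0]),int(u[1])),3,(0,0,255),-1)
cv2.imwrite("pics/w1.png",im)
E
```

```text
3.6 pos [0.5    0.3917 0.2243] z [-0.001 -0.001 -1.   ] closing -9.9 F [0.23 0.06 0.23] w 1.003 gf 0.0 j7 -1.19
[[0.985, 0.166, 0.047, 0.513], [-0.173, 0.95, 0.261, 0.462], [-0.001, -0.265, 0.964, 0.381], [0.0, 0.0, 0.0, 1.0]] 67.46163247193162 281.415335958026 208.18977735356538
(np.float64(278.0192399686057), np.float64(192.8979838002276))
(np.float64(320.97127080320587), np.float64(337.82688316133033))
```

View pics/w1.png

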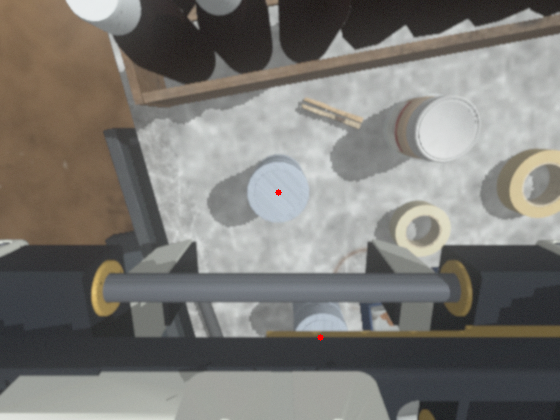

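The projected point lies on the left lid centre at (278,192), so the map is good. I'll descend and grip.

Call:
{"name": "carry_out", "arguments": {"increments": [-3,5,-11,0,0,0,0,0,-25,0,0,0,0,0,-25,0,0,0,0,0,-25,0,0,0,0,0,-25,0,0,0,0,0,-25,0,0,0,0,0,-25,0,0,0,0,0,-20,0,0,0,0,0,-15,0,0,0,0,0,-5,0,0,0,0,0,0,0,0,0,0,0,0,0,0,0]}}

```text
clock: 5.15
position: [0.4974, 0.3979, 0.0246]
ee_rot: [-2.405, -2.021, -0.002]
force: [0.4, -0.4, 0.2]
width: 1.001
gripper_force: 0.0
```

Call:
{"name": "carry_out", "arguments": {"increments": [0,0,0,0,0,0,0,0,0,0,0,0,0,0,0,0,0,0,0,0,0,0,0,0,0,0,0,0,0,0,0,0,0,0,0,0,0,0,0,0,0,0,0,0,0,0,0,0], "grip": 1, "newtons": 40}}

```text
clock: 6.15
position: [0.4971, 0.3974, 0.0238]
ee_rot: [2.405, 2.021, 0.0]
force: [0.4, 0.4, 1.5]
width: 0.649
gripper_force: 40.0
```

```bash
python3 st.py
```

```text
6.15 pos [0.4971 0.3974 0.0238] z [ 0.  0. -1.] closing -9.9 F [0.36 0.36 1.47] w 0.649 gf 40.0 j7 -1.32
```

Gripped: the opening is 60 mm. Now I'll lift it and hold.

Call:
{"name": "carry_out", "arguments": {"increments": [0,0,8,0,0,0,0,0,14,0,0,0,0,0,14,0,0,0,0,0,12,0,0,0,0,0,5,0,0,0,0,0,0,0,0,0,0,0,0,0,0,0,0,0,0,0,0,0,0,0,0,0,0,0,0,0,0,0,0,0]}}

```text
clock: 7.4
position: [0.4969, 0.3974, 0.0766]
ee_rot: [-2.405, -2.021, 0.0]
force: [-0.3, -0.2, -7.2]
width: 0.648
gripper_force: 40.0
```

Call:
{"name": "carry_out", "arguments": {"increments": [0,0,0,0,0,0,0,0,0,0,0,0]}}

```text
clock: 7.65
position: [0.497, 0.3974, 0.0767]
ee_rot: [2.405, 2.021, 0.0]
force: [-0.6, -0.2, -7.5]
width: 0.648
gripper_force: 40.0
```

```bash
python3 st.py
```

```text
7.65 pos [0.497  0.3974 0.0767] z [ 0. -0. -1.] closing -9.9 F [-0.61 -0.23 -7.49] w 0.648 gf 40.0 j7 -1.28
```

The left tin reads about 7.5 N, so it's probably the heavy one. I'll set it back gently.

Call:
{"name": "carry_out", "arguments": {"increments": [0,0,-12,0,0,0,0,0,-14,0,0,0,0,0,-12,0,0,0,0,0,-8,0,0,0,0,0,-4,0,0,0,0,0,-2,0,0,0,0,0,-1,0,0,0,0,0,0,0,0,0,0,0,0,0,0,0]}}

```text
clock: 8.78
position: [0.4971, 0.3975, 0.024]
ee_rot: [2.405, 2.021, 0.001]
force: [-0.4, -0.4, -7.6]
width: 0.648
gripper_force: 40.0
```

```bash
python3 st.py
```

```text
8.78 pos [0.4971 0.3975 0.024 ] z [ 0.  0. -1.] closing -9.9 F [-0.44 -0.44 -7.62] w 0.648 gf 40.0 j7 -1.32
```

Call:
{"name": "carry_out", "arguments": {"increments": [0,0,-0.5,0,0,0,0,0,-0.5,0,0,0,0,0,0,0,0,0,0,0,0,0,0,0]}}

```text
clock: 9.28
position: [0.4971, 0.3975, 0.0238]
ee_rot: [2.405, 2.021, 0.001]
force: [-3.0, -3.6, 5.2]
width: 0.647
gripper_force: 40.0
```

Call:
{"name": "carry_out", "arguments": {"increments": [0,0,0,0,0,0,0,0,0,0,0,0,0,0,0,0,0,0,0,0,0,0,0,0,0,0,0,0,0,0,0,0,0,0,0,0], "grip": 0}}

```text
clock: 10.02
position: [0.497, 0.3974, 0.0227]
ee_rot: [-2.405, -2.021, -0.0]
force: [0.3, 0.3, 0.2]
width: 0.996
gripper_force: 0.0
```

Call:
{"name": "carry_out", "arguments": {"increments": [0,0,15,0,0,0,0,0,30,0,0,0,0,0,35,0,0,0,0,0,35,0,0,0,0,0,35,0,0,0,0,0,25,0,0,0,2,-16,0,0,0,0.16,2,-16,0,0,0,0.16,2,-16,0,0,0,0.16,2,-16,0,0,0,0.16,2,-16,0,0,0,0.16,2,-16,0,0,0,0.16,2,-16,0,0,0,0.16,2,-16,0,0,0,0.16,1,-16,0,0,0,0.16,1,-16,0,0,0,0.16,0,-13,0,0,0,0.145,0,0,0,0,0,0,0,0,0,0,0,0,0,0,0,0,0,0]}}

```text
clock: 12.52
position: [0.5148, 0.2252, 0.1981]
ee_rot: [-0.0, 3.141, 0.001]
force: [-0.4, -0.1, 0.9]
width: 0.995
gripper_force: 0.0
```

```bash
python3 - <<'E'
import st
from h import *
c=vision.calibration("wrist"); im=vision.get_image("wrist")[:,:,::-1].copy()
for p in [(.5155,.2248,.08),(.4973,.3970,.08),(.4864,.066,.08)]:
    u=proj(c,p);print(u)
    if 0<u[0]<560 and 0<u[1]<420: cv2.circle(im,(int(u[0]),int(u[1])),3,(0,0,255),-1)
t=vision.get_image("top")[:,:,::-1]
cv2.imwrite("pics/w2.png",np.hstack([cv2.resize(im,None,fx=.71,fy=.71),cv2.resize(t,None,fx=.71,fy=.71)]))
E
```

```text
12.53 pos [0.5148 0.2252 0.1981] z [ 0.001  0.    -1.   ] closing 90.0 F [-0.38 -0.08  0.91] w 0.995 gf 0.0 j7 0.57
(np.float64(280.39891039635063), np.float64(204.1673716740947))
(np.float64(474.04531232155546), np.float64(184.22393038198135))
(np.float64(99.55710728695038), np.float64(172.24092794556702))
```

View pics/w2.png

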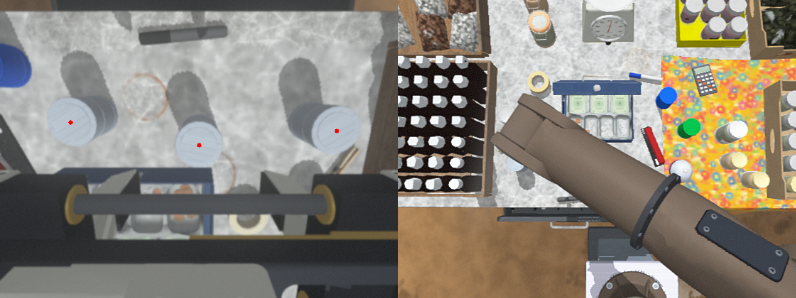

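The wrist view shows all three tins upright. The projected points land on the lid centres, with the middle lid at (199,143) in the shrunk view. I'll do the middle tin next.

Call:
{"name": "carry_out", "arguments": {"increments": [0.5,0,-15,0,0,0,0,0,-25,0,0,0,0,0,-25,0,0,0,0,0,-25,0,0,0,0,0,-25,0,0,0,0,0,-25,0,0,0,0,0,-18,0,0,0,0,0,-12,0,0,0,0,0,-4,0,0,0,0,0,0,0,0,0,0,0,0,0,0,0]}}

```text
clock: 14.0
position: [0.5159, 0.2247, 0.0244]
ee_rot: [-0.002, 3.141, 0.001]
force: [-0.2, 0.5, 0.4]
width: 1.002
gripper_force: 0.0
```

Call:
{"name": "carry_out", "arguments": {"increments": [0,0,0,0,0,0,0,0,0,0,0,0,0,0,0,0,0,0,0,0,0,0,0,0,0,0,0,0,0,0,0,0,0,0,0,0,0,0,0,0,0,0], "grip": 1, "newtons": 40}}

```text
clock: 14.88
position: [0.5155, 0.2243, 0.0238]
ee_rot: [-0.002, 3.142, -0.0]
force: [0.4, -1.7, 2.6]
width: 0.648
gripper_force: 40.0
```

Call:
{"name": "carry_out", "arguments": {"increments": [0,0,8,0,0,0,0,0,14,0,0,0,0,0,14,0,0,0,0,0,12,0,0,0,0,0,5,0,0,0,0,0,0,0,0,0,0,0,0,0,0,0,0,0,0,0,0,0,0,0,0,0,0,0,0,0,0,0,0,0,0,0,0,0,0,0]}}

```text
clock: 16.25
position: [0.5155, 0.2244, 0.0767]
ee_rot: [0.002, -3.142, -0.0]
force: [0.4, -0.9, -2.8]
width: 0.65
gripper_force: 40.0
```

```bash
python3 st.py
```

```text
16.25 pos [0.5155 0.2244 0.0767] z [-0.  0. -1.] closing 90.1 F [ 0.42 -0.87 -2.83] w 0.65 gf 40.0 j7 0.45
```

Call:
{"name": "carry_out", "arguments": {"increments": [0,0,-12,0,0,0,0,0,-14,0,0,0,0,0,-12,0,0,0,0,0,-8,0,0,0,0,0,-4,0,0,0,0,0,-2,0,0,0,0,0,-1,0,0,0,0,0,-0.5,0,0,0,0,0,0,0,0,0,0,0,0,0,0,0]}}

```text
clock: 17.5
position: [0.5157, 0.2245, 0.0238]
ee_rot: [-0.002, 3.141, 0.0]
force: [-1.7, -2.1, 6.7]
width: 0.646
gripper_force: 40.0
```

The middle tin is light at about 2.8 N. I'll release it and go to the right tin.

Call:
{"name": "carry_out", "arguments": {"increments": [0,0,0,0,0,0,0,0,0,0,0,0,0,0,0,0,0,0,0,0,0,0,0,0,0,0,0,0,0,0,0,0,0,0,0,0], "grip": 0}}

```text
clock: 18.25
position: [0.5155, 0.2244, 0.0232]
ee_rot: [0.002, -3.142, -0.0]
force: [0.6, 0.9, 0.4]
width: 0.998
gripper_force: 0.0
```

Call:
{"name": "carry_out", "arguments": {"increments": [0,0,15,0,0,0,0,0,30,0,0,0,0,0,35,0,0,0,0,0,35,0,0,0,0,0,35,0,0,0,0,0,25,0,0,0,-5,-26,0,0,0,0,-5,-27,0,0,0,0,-5,-27,0,0,0,0,-5,-27,0,0,0,0,-5,-27,0,0,0,0,-4,-25,0,0,0,0,0,0,0,0,0,0,0,0,0,0,0,0]}}

```text
clock: 20.0
position: [0.4866, 0.0662, 0.199]
ee_rot: [-0.002, 3.141, 0.001]
force: [-1.0, -0.7, -0.3]
width: 1.0
gripper_force: 0.0
```

```bash
python3 - <<'E'
import st
from h import *
c=vision.calibration("wrist"); im=vision.get_image("wrist")[:,:,::-1].copy()
for p in [(.5155,.2248,.08),(.4864,.066,.08)]:
    u=proj(c,p)
    if 0<u[0]<560 and 0<u[1]<420: cv2.circle(im,(int(u[0]),int(u[1])),3,(0,0,255),-1)
cv2.imwrite("pics/w3.png",im)
E
```

```text
20.0 pos [0.4866 0.0662 0.199 ] z [ 0.001  0.    -1.   ] closing 90.1 F [-1.04 -0.69 -0.32] w 1.0 gf 0.0 j7 0.84
```

View pics/w3.png

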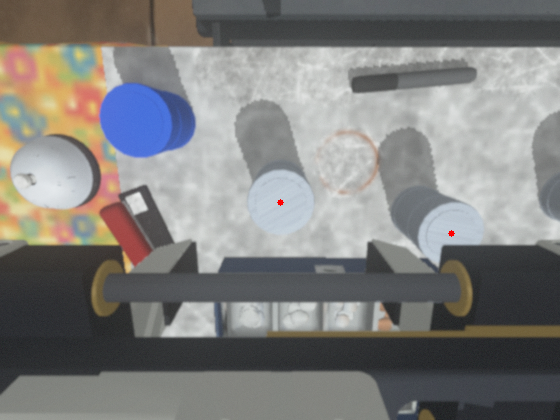

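The right lid is centred at (280,202), on the projected point, and the middle tin is upright in its place at (451,233). I'll heft the right tin.

Call:
{"name": "carry_out", "arguments": {"increments": [0,0,-16,0,0,0,0,0,-25,0,0,0,0,0,-25,0,0,0,0,0,-25,0,0,0,0,0,-25,0,0,0,0,0,-25,0,0,0,0,0,-18,0,0,0,0,0,-12,0,0,0,0,0,-4,0,0,0,0,0,0,0,0,0,0,0,0,0,0,0]}}

```text
clock: 21.42
position: [0.4869, 0.0655, 0.0238]
ee_rot: [-0.002, 3.141, 0.0]
force: [0.4, -0.8, -0.2]
width: 0.996
gripper_force: 0.0
```

Call:
{"name": "carry_out", "arguments": {"increments": [0,0,0,0,0,0,0,0,0,0,0,0,0,0,0,0,0,0,0,0,0,0,0,0,0,0,0,0,0,0,0,0,0,0,0,0,0,0,0,0,0,0], "grip": 1, "newtons": 40}}

```text
clock: 22.3
position: [0.4865, 0.0654, 0.0233]
ee_rot: [-0.002, 3.142, -0.0]
force: [-0.2, -1.5, 2.4]
width: 0.658
gripper_force: 40.0
```

Call:
{"name": "carry_out", "arguments": {"increments": [0,0,8,0,0,0,0,0,14,0,0,0,0,0,14,0,0,0,0,0,12,0,0,0,0,0,5,0,0,0,0,0,0,0,0,0,0,0,0,0,0,0,0,0,0,0,0,0,0,0,0,0,0,0,0,0,0,0,0,0,0,0,0,0,0,0]}}

```text
clock: 23.68
position: [0.4865, 0.0655, 0.0762]
ee_rot: [0.002, -3.142, -0.0]
force: [0.7, -0.1, -3.7]
width: 0.655
gripper_force: 40.0
```

The right tin reads about 3.7 N, so the left tin is the heavy one. I'll set the right one down.

Call:
{"name": "carry_out", "arguments": {"increments": [0,0,-12,0,0,0,0,0,-14,0,0,0,0,0,-12,0,0,0,0,0,-8,0,0,0,0,0,-4,0,0,0,0,0,-2,0,0,0,0,0,-1,0,0,0,0,0,-0.5,0,0,0,0,0,0,0,0,0,0,0,0,0,0,0]}}

```text
clock: 24.92
position: [0.4867, 0.0655, 0.0233]
ee_rot: [-0.002, 3.141, -0.0]
force: [-3.0, -1.7, 6.9]
width: 0.653
gripper_force: 40.0
```

Call:
{"name": "carry_out", "arguments": {"increments": [0,0,0,0,0,0,0,0,0,0,0,0,0,0,0,0,0,0,0,0,0,0,0,0,0,0,0,0,0,0,0,0,0,0,0,0], "grip": 0}}

```text
clock: 25.68
position: [0.4865, 0.0654, 0.0227]
ee_rot: [-0.002, 3.142, 0.0]
force: [0.5, -0.0, -0.2]
width: 0.995
gripper_force: 0.0
```

Call:
{"name": "carry_out", "arguments": {"increments": [0,0,15,0,0,0,0,0,30,0,0,0,0,0,35,0,0,0,0,0,35,0,0,0,0,0,35,0,0,0,0,0,25,0,0,0,1,30,0,0,0,-0.16,1,30,0,0,0,-0.16,1,30,0,0,0,-0.16,1,30,0,0,0,-0.16,1,30,0,0,0,-0.16,1,30,0,0,0,-0.16,1,30,0,0,0,-0.16,1,30,0,0,0,-0.16,1,30,0,0,0,-0.16,1,30,0,0,0,-0.16,0,32,0,0,0,-0.145,0,0,0,0,0,0,0,0,0,0,0,0,0,0,0,0,0,0]}}

```text
clock: 28.18
position: [0.4969, 0.3962, 0.198]
ee_rot: [2.405, 2.02, -0.0]
force: [-0.3, 0.1, -0.5]
width: 0.998
gripper_force: 0.0
```

```bash
python3 - <<'E'
import st
from h import *
c=vision.calibration("wrist"); im=vision.get_image("wrist")[:,:,::-1].copy(); s=vision.get_image("scene")[:,:,::-1]
for p in [(.4971,.3974,.08)]:
    u=proj(c,p); print(u)
    cv2.circle(im,(int(u[0]),int(u[1])),3,(0,0,255),-1)
cv2.imwrite("pics/w4.png",np.hstack([cv2.resize(im,None,fx=.71,fy=.71),cv2.resize(s,None,fx=.71,fy=.71)]))
E
```

```text
28.18 pos [0.4969 0.3962 0.198 ] z [ 0. -0. -1.] closing -9.9 F [-0.26  0.13 -0.55] w 0.998 gf 0.0 j7 -1.22
(np.float64(281.4846272262908), np.float64(202.7287702411654))
```

View pics/w4.png

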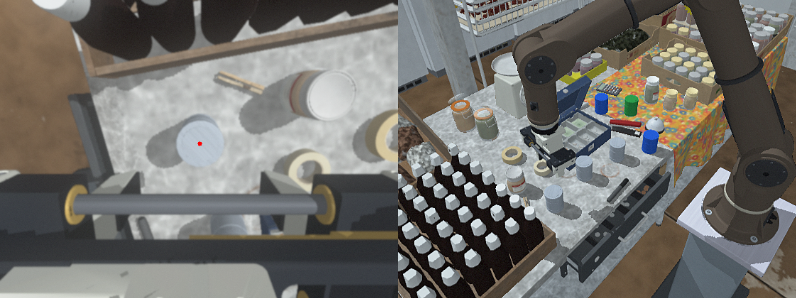

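The left lid is at (200,143) in the shrunk view, right on the projected point, and all the tins are upright. I'll grip the left tin again.

Call:
{"name": "carry_out", "arguments": {"increments": [0,1,-15,0,0,0,0,0,-25,0,0,0,0,0,-25,0,0,0,0,0,-25,0,0,0,0,0,-25,0,0,0,0,0,-25,0,0,0,0,0,-18,0,0,0,0,0,-12,0,0,0,0,0,-4,0,0,0,0,0,0,0,0,0,0,0,0,0,0,0]}}

```text
clock: 29.65
position: [0.4969, 0.3988, 0.0246]
ee_rot: [-2.405, -2.021, -0.002]
force: [-0.5, 0.5, 0.5]
width: 0.999
gripper_force: 0.0
```

Call:
{"name": "carry_out", "arguments": {"increments": [0,0,0,0,0,0,0,0,0,0,0,0,0,0,0,0,0,0,0,0,0,0,0,0,0,0,0,0,0,0,0,0,0,0,0,0,0,0,0,0,0,0], "grip": 1, "newtons": 45}}

```text
clock: 30.52
position: [0.4968, 0.3983, 0.0238]
ee_rot: [2.405, 2.021, 0.0]
force: [1.0, -0.8, 1.1]
width: 0.65
gripper_force: 45.0
```

Call:
{"name": "carry_out", "arguments": {"increments": [0,0,8,0,0,0,0,0,15,0,0,0,0,0,20,0,0,0,0,0,20,0,0,0,0,0,20,0,0,0,0,0,20,0,0,0,0,0,20,0,0,0,0,0,20,0,0,0,0,0,20,0,0,0,0,0,20,0,0,0,0,0,12,0,0,0,0,0,5,0,0,0,0,0,0,0,0,0,0,0,0,0,0,0,0,0,0,0,0,0,0,0,0,0,0,0,0,0,0,0,0,0,0,0,0,0,0,0,0,0,0,0,0,0]}}

```text
clock: 32.9
position: [0.4965, 0.3984, 0.2238]
ee_rot: [2.405, 2.021, 0.0]
force: [-0.4, -0.3, -7.2]
width: 0.651
gripper_force: 45.0
```

```bash
python3 - <<'E'
import st
from h import *
im=vision.get_image("wrist")[:,:,::-1]; s=vision.get_image("scene")[:,:,::-1]
cv2.imwrite("pics/w5.png",np.hstack([cv2.resize(im,None,fx=.71,fy=.71),cv2.resize(s,None,fx=.71,fy=.71)]))
E
```

```text
32.9 pos [0.4965 0.3984 0.2238] z [ 0. -0. -1.] closing -9.9 F [-0.45 -0.26 -7.2 ] w 0.651 gf 45.0 j7 -1.21
```

View pics/w5.png

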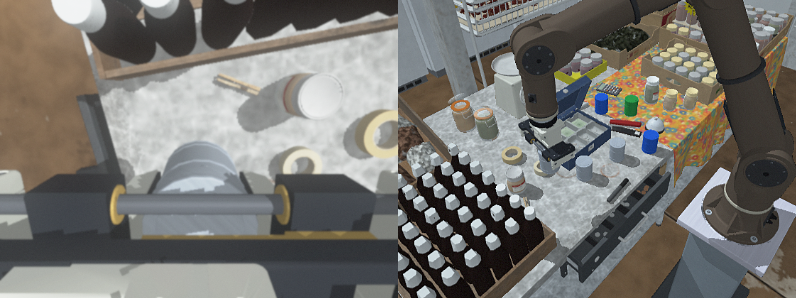

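The pictures show the left tin held upright about 20 cm up, near (543,165) in the right-hand half. The other two tins are standing in place, and the jar, tape and marker haven't been touched.

```bash
python3 -c "
from cell import arm
print(arm.sign_off())"
```

```text
the job is handed in; nothing more can be done
None
```

The left tin is the heaviest at about 0.75 kg (middle about 0.29 kg, right about 0.38 kg); I hefted all three in order, and the job was handed in with the left tin held upright about 20 cm above the table.

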